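# Pack the yellow lift-arm kit and leave the blue and bare ones

### The job

Put the yellow lift-arm kit into the grey tray: lay the two yellow channels whose legs point up flat in the large bay, lengthwise, one on each side of the white stripe, and then nest the third yellow channel over them, legs down, so that one of its legs stands in the trough of each and it sits fully down and level. Set the yellow round pad flat in the white ring of the small bay, rubber up, at any time. Leave the blue and the bare-steel look-alikes where they are.

Things in the scene. Friction and masses are not known exactly. Their poses are not given: they have to be found in the camera images.
- tray: grey steel tray, fixed, 187 (x) by 222 mm (y) outside, walls 3 mm thick, 18 mm high, floor 3 mm. A divider 12 mm high along y parts it into a small bay on the -x side (74 by 216 mm inside, with a white ring) and a large bay on the +x side (104 by 216 mm inside, with a white stripe 28 mm wide along x). Origin: centre of the underside; x, y along its sides, z up
- tray_bay (a point): middle of the white stripe, centre of the large bay's floor, 3 mm above the bench; axes as the tray. A channel beside the stripe has its centre 46 mm along y from here; that leaves 28 mm between the two and 30 mm at the outer walls for a finger: open only a little to let go. The third, centred between them and parallel, rests with its leg tips on both webs, 4 mm above the floor, about 10 mm to spare each side
- tray_ring (a point): centre of the white ring (outer diameter 62 mm) on the small bay's floor, 3 mm above the bench, 53.5 mm along the tray's -x from its origin; axes as the tray
- yellow_up_a: short channel section (U profile) lying web down, its two legs pointing up: yellow, one of two alike; 80 mm long, 64 wide, 32 high, walls 4, 0.3 kg, two dark bolt-hole marks on the web. Origin: centre of the underside; x along the length, y from leg to leg, z up. Grip it across the outside of its legs (64 mm)
- yellow_up_b: short channel section (U profile) lying web down, its two legs pointing up: yellow, the other of two alike; either may go on either side of the stripe; 80 mm long, 64 wide, 32 high, walls 4, 0.3 kg, two dark bolt-hole marks on the web. Origin: centre of the underside; x along the length, y from leg to leg, z up. Grip it across the outside of its legs (64 mm)
- yellow_down: short channel section lying legs down, its flat web on top: yellow, the only yellow one this way up; 80 mm long, 64 wide, 32 high, walls 4, 0.3 kg, two dark bolt-hole marks on the web. Origin: centre of the underside, level with the leg tips; x along the length, y from leg to leg, z up. Grip it across the outside of its legs (64 mm)
- yellow_pad: round jacking pad, yellow metal base 52 mm in diameter and 24 mm high with a black rubber disc 34 mm in diameter on top, 32 mm high in all, about 0.16 kg. Origin: centre of the underside, z up
- blue_up: short channel section (U profile) lying web down, its two legs pointing up: blue, a look-alike to be left; 80 mm long, 64 wide, 32 high, walls 4, 0.3 kg, two dark bolt-hole marks on the web. Origin: centre of the underside; x along the length, y from leg to leg, z up. Grip it across the outside of its legs (64 mm)
- steel_down: short channel section lying legs down, its flat web on top: bare grey steel, a look-alike to be left; 80 mm long, 64 wide, 32 high, walls 4, 0.3 kg, two dark bolt-hole marks on the web. Origin: centre of the underside, level with the leg tips; x along the length, y from leg to leg, z up. Grip it across the outside of its legs (64 mm)
- blue_pad: round jacking pad, blue (a look-alike to be left): metal base 52 mm in diameter and 24 mm high with a black rubber disc 34 mm in diameter on top, 32 mm high in all, about 0.16 kg. Origin: centre of the underside, z up
Mind the look-alikes: they are no part of the job. What is shaped like the yellow_up_a but turquoise is not meant.

How it is judged:
By the outcome, as a careful person would: the job done as asked, in the order asked, and still so for the second after the job is handed in, with the robot touching nothing.
It also fails if it takes over 128 s, if anything falls off the work surface, if the arm or the gripper's body presses on something with over 40 N, if the wrist force passes 120 N, or if a joint passes its speed limit or range.

### The arm

A 6-joint arm with a two-finger parallel gripper is mounted at the origin on the work surface. World frame = base frame: x ahead of the robot, y to its left, z up, the work surface at z = 0. Lengths are in mm, angles in rad, forces in N, time in s.
With the tool pointing down it reaches from about 275 to 750 mm from the base axis. Payload 10.2 kg.
Tool frame: the origin (TCP) lies midway between the tips of the shut fingers; the grasp point (between the pads) lies 19 mm behind it (ctrl.tcp_to_grasp is the z of the grasp point in the tool frame, in mm); z points along the fingers, y is the direction in which the jaws open and shut (so a half turn about z gives the same grasp; the last joint's range is limited). The gripper opens to 85 mm and grips with 20 to 120 N. Pads are 22 mm wide; open, the fingers measure 114 mm over their backs; the gripper's body (76 mm by 85 mm) begins 54 mm behind the grasp point. The pads swing forward as they close: fully open they stand 13 mm farther back than shut.
Start: joints at [-1.438, 0.313, 1.498, -0, 1.331, -0.223], TCP at [182.866, -492.129, 231.294] pointing down, gripper open.
Joint ranges: [-2.94, 2.94], [-0.97, 2.17], [0.19, 2.56], [-1.23, 4.37], [0.02, 3.11], [-2.88, 2.88]. Speed limits (rad/s): [2.39, 2.39, 3.01, 3.14, 3.14, 3.14].

### API

Orientations are given as a unit quaternion [w, x, y, z].
In Python, from rig import sensors, capture, order, ctrl gives the robot as it stands. The module is installed in compiled form; this text tells all that it offers.
- The arm moves only by the tool play_rows, never from a script. Its argument "deltas" is a list of rows, each a list of 7 numbers: the shift along the world's x, y, z in units of 40 mm (1.0 is 40 mm), then the turn, a rotation vector about the world's x, y, z in units of 6 degrees (1.0 is 6 degrees), then the opening, from -1 (shut) to 1 (fully open). A call has 1 to 8 rows; each row shifts and turns the commanded pose from where the row before left it; what a row does not reach is not made up. A row lasts 1/12 s, in which the tool goes at most 41.7 mm and 7.16 degrees, less where a joint would pass 70% of its speed; a pose out of reach is approached as far as the arm can. A call is refused whole if a number of a shift passes 1 or a number of a turn 1, either way. A call with a gripper value outside its range is refused whole. The fingers move at their own pace and stop on an object; "squeeze" is the grip in N (left out, the last holds). Time passes only in rows, so rows that do not move let the fingers close. It gives the time, the measured TCP pose, the force and the opening at its end, in the units of the state.
- sensors.sense(): the state, without advancing time (a new reading comes with each control period).
- capture(name): name is "scene" or "top" or "wrist"; returns a dict with "pixels" (420x560x3 uint8, red, green, blue), "z_map" (420x560 float32, mm along the optical axis (not along the pixel's ray), 0 where there is no reading), "fx", "fy", "cx", "cy" (pixels), "eye" and "rotation" of the camera in the world; the wrist camera has in their place "tool_from_camera" (4x4, takes a point from camera to tool coordinates, whose origin is the TCP and whose axes are the flange's). Camera axes: x right, y down, z forward; pixel columns grow to the right and rows downward; lengths in mm; the calibration is good to about 2 mm. The wrist camera is an equidistant fisheye: a pixel r from the principal point sees the ray r / f radians off the axis. A picture is of the moment at which its call begins: read the wrist's pose just before it.
- order.finish_job(): hands the job in, once; it reports no verdict.
The state is a dict: "time_s": time; "joints": joint angles; "dq": joint speeds; "tau": joint torques, N m; "eef_pos": TCP position; "ee_rot": TCP orientation; "force": force on the tool from outside, world axes, zero at the start; "wrist_torque": the same for the moment, N m; "grip_width": opening from 0.0 (shut) to 1.0 (fully open).
Only numpy, scipy, OpenCV 4.12 (cv2) and the standard library are available. Lean on these libraries where they do the work, as an engineer would, in place of code of your own. Each camera call takes 0.05 s, during which the arm holds its last target. There are 200 camera calls.

## Working session

There is one attempt and no reset: what is moved stays moved. The work goes in short steps, Python scripts to look and compute and a tool call to move; the robot and the scene stay as the last step left them, time stands still between calls to the robot, and variables do not carry over. Pictures are saved under pics/ and viewed, about 12 in all and at most 16, crops included, and the job is handed in when it is done.

Besides the shell and the picture viewer there is one more tool, called after "Call:" by a JSON object that holds its "fn" and its "kwargs", one argument or row to a line. play_rows: Moves the arm, as the interface text tells. Its arguments: {"type":"object","properties":{"deltas":{"type":"array","items":{"type":"array","items":{"type":"number"}}},"squeeze":{"type":"number"}},"required":["deltas"]}

```bash
mkdir -p pics; python3 - <<'E'
from rig import sensors,capture,ctrl
import cv2,numpy as np
s=sensors.sense();print(s,ctrl.tcp_to_grasp)
for n in("top","scene"):
    c=capture(n);cv2.imwrite(f"pics/{n}0.png",c["pixels"][:,:,::-1])
    np.savez(f"{n}0.npz",**c)
    print(n,{k:c[k] for k in c if k not in("pixels","z_map")})
E
```

```text
{'time_s': 0.0, 'joints': array([-1.43840444e+00,  3.13480195e-01,  1.49843130e+00,  1.13555529e-05,
        1.33099677e+00, -2.23389301e-01]), 'dq': array([ 0.00175128,  0.00115727, -0.00023033, -0.00080974, -0.0006979 ,
       -0.00066249]), 'tau': array([-7.34818695e-05, -4.12261999e+01, -2.59743887e+01, -1.98751104e-04,
        4.14281458e-03,  6.35452309e-06]), 'eef_pos': array([ 182.83182549, -491.86631809,  230.72180171]), 'ee_rot': array([-6.56871682e-04,  9.84219176e-01,  1.76952481e-01,  3.54275877e-05]), 'force': array([-0.33687363,  0.33623425,  0.84145857]), 'wrist_torque': array([-0.00408613,  0.01509583,  0.04083108]), 'grip_width': 0.9938488457642825} -18.700000000000003
top {'fx': 453.6972681756098, 'fy': 453.6972681756098, 'cx': 273.02398749122443, 'cy': 202.5822901579119, 'eye': array([ 363.22808972,  -66.40738093, 1418.43620944]), 'rotation': array([ 0.04470685, -0.69829695,  0.71325693, -0.04058589])}
scene {'fx': 435.41988457756077, 'fy': 435.41988457756077, 'cx': 280.8019112274762, 'cy': 205.45040110414075, 'eye': array([1017.61555373, -471.60868665,  927.00361764]), 'rotation': array([-0.27302031,  0.85349844,  0.42465058, -0.12912093])}
```

View pics/top0.png

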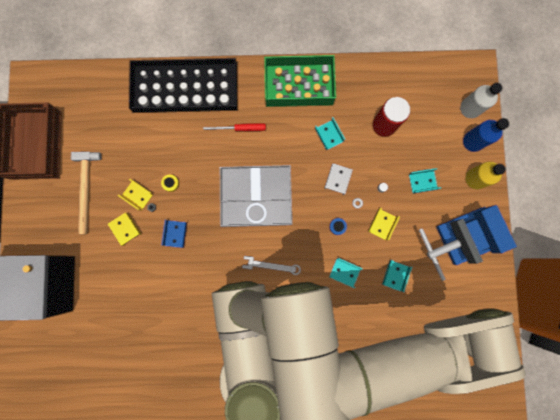

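View pics/scene0.png

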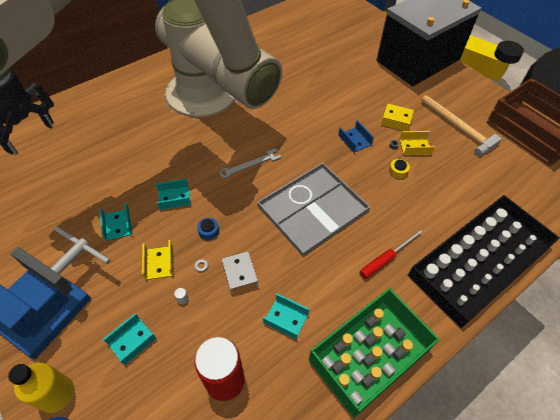

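The top view shows four yellow candidates:
- up-channels at (138,194) and (383,224)
- a legs-down channel at (123,229)
- the pad at (170,183)

The look-alikes are turquoise channels at (330,134), (424,181), (346,272) and (397,276), blue ones at (175,234) and (338,226), and the steel channel at (339,178). The tray is at (256,197), with its ring towards the robot. Next I'll measure and check the yellow candidates in a crop.

```bash
cat > h.py <<'E'
import numpy as np,cv2
from scipy.spatial.transform import Rotation as R
def rot(q): return R.from_quat(np.asarray(q)[[1,2,3,0]]).as_matrix()
def cam(c,s=None):
    """eye, rotation of the camera in the world"""
    if "eye" in c: return np.array(c["eye"]),rot(c["rotation"])
    T=np.eye(4);T[:3,:3]=rot(s["ee_rot"]);T[:3,3]=s["eef_pos"]
    T=T@c["tool_from_camera"];return T[:3,3],T[:3,:3]
def plane(c,uv,z,s=None):
    """pixels -> world points on height z"""
    uv=np.atleast_2d(uv).astype(float)
    x=(uv[:,0]-c["cx"])/c["fx"];y=(uv[:,1]-c["cy"])/c["fy"]
    if "eye" in c: d=np.c_[x,y,np.ones(len(x))]
    else:
        t=np.hypot(x,y)+1e-9;d=np.c_[x/t*np.sin(t),y/t*np.sin(t),np.cos(t)]
    e,M=cam(c,s);d=d@M.T
    return e+d*((z-e[2])/d[:,2])[:,None]
def yellow(c):
    h=cv2.cvtColor(c["pixels"],cv2.COLOR_RGB2HSV)
    return cv2.inRange(h,(22,140,60),(34,255,255))
def grab(name,fn=None):
    from rig import sensors,capture
    s=sensors.sense();c=capture(name)
    if fn: cv2.imwrite(f"pics/{fn}.png",c["pixels"][:,:,::-1])
    return c,s
E
python3 - <<'E'
from h import *
c=dict(np.load("top0.npz"))
m=cv2.morphologyEx(yellow(c),cv2.MORPH_CLOSE,np.ones((3,3)))
for k in cv2.findContours(m,cv2.RETR_EXTERNAL,cv2.CHAIN_APPROX_NONE)[0]:
    if cv2.contourArea(k)<60: continue
    (u,v),_,_=cv2.minAreaRect(k)
    if u<100 or u>410: continue
    w=plane(c,k[:,0],20)[:,:2].astype(np.float32);r=cv2.minAreaRect(w)
    print((round(u),round(v)),np.round(r[0]),np.round(r[1]),round(r[2],1))
h=cv2.cvtColor(c["pixels"],cv2.COLOR_RGB2HSV)
print("tray",np.round(plane(c,[(222,166),(291,166),(292,226),(219,224)],18)),"ring",plane(c,[256,213],3),"stripe",plane(c,[255.5,184.5],3))
p=c["pixels"][:,:,::-1]
a=cv2.resize(p[170:250,100:200],None,fx=4,fy=4,interpolation=2);b=cv2.resize(p[170:250,320:420],None,fx=4,fy=4,interpolation=2)
cv2.imwrite("pics/crop1.png",np.hstack([a,b]))
w,_=grab("wrist","wrist0");print({k:w[k] for k in w if k not in("pixels","z_map")})
E
```

```text
(124, 228) [462. 404.] [83. 70.] 33.0
(384, 224) [ 459. -399.] [69. 82.] 61.9
(135, 195) [567. 369.] [90. 68.] 55.4
(170, 183) [602. 262.] [54. 51.] 88.7
tray [[ 652.   98.   18.]
 [ 648. -119.   18.]
 [ 459. -117.   18.]
 [ 470.  109.   18.]] ring [[503.24419213  -5.8936825    3.        ]] stripe [[593.70130206  -5.78373882   3.        ]]
{'fx': 325.19226210127806, 'fy': 325.19226210127806, 'cx': 279.4471285883727, 'cy': 209.02346186246407, 'tool_from_camera': array([[ 6.97824764e-04, -9.63245702e-01, -2.68620978e-01,
         6.83075985e+01],
       [ 9.99999599e-01,  8.22969193e-04, -3.53274919e-04,
         3.63833516e-01],
       [ 5.61357337e-04, -2.68620624e-01,  9.63245890e-01,
        -1.42411870e+02],
       [ 0.00000000e+00,  0.00000000e+00,  0.00000000e+00,
         1.00000000e+00]])}
```

View pics/crop1.png

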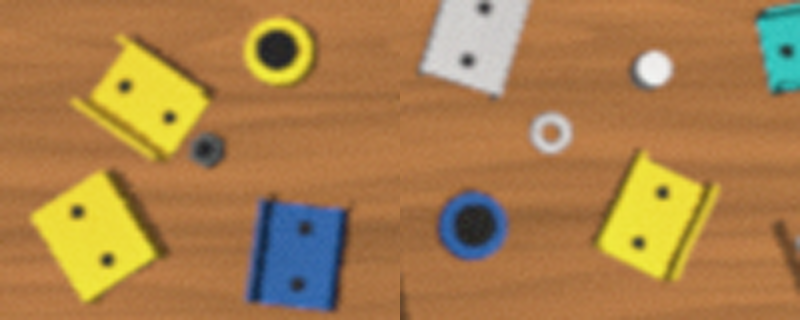

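View pics/wrist0.png

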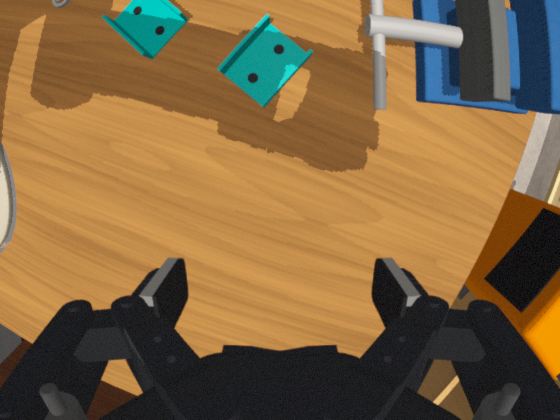

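The crop confirms the shapes. The yellow up-channels are at crop (150,100) and (655,215), and the flat-topped one with only its holes showing is at (95,235). The pad is at (278,50). A loose nut at (208,148) sits off the end of channel a. I'll start with channel b on the right.

Call:
{"fn": "play_rows", "kwargs": {
  "deltas": [
    [0.86, 0.29, -0.25, 0, 0, -1, 1],
    [0.86, 0.29, -0.25, 0, 0, -1, 1],
    [0.86, 0.29, -0.25, 0, 0, -1, 1],
    [0.86, 0.29, -0.25, 0, 0, -1, 1],
    [0.86, 0.29, -0.25, 0, 0, -1, 1],
    [0.86, 0.29, -0.25, 0, 0, -1, 1],
    [0.86, 0.29, -0.25, 0, 0, -1, 1],
    [0.86, 0.29, -0.25, 0, 0, -1, 1]
  ]
}}

```text
time_s: 0.82
eef_pos: [459.6, -398.3, 150.5]
ee_rot: [-0.0, 0.97, -0.241, -0.0]
force: [0.3, -0.2, -0.3]
grip_width: 1.0
```

Call:
{"fn": "play_rows", "kwargs": {
  "deltas": [
    [0, 0, 0, 0, 0, 0, 1],
    [0, 0, 0, 0, 0, 0, 1]
  ]
}}

```text
time_s: 0.98
eef_pos: [459.0, -398.1, 150.1]
ee_rot: [-0.001, 0.971, -0.237, -0.001]
force: [-0.1, -1.1, 0.2]
grip_width: 1.002
```

```bash
cat > look.py <<'E'
import sys
from h import *
z=float(sys.argv[2]) if len(sys.argv)>2 else 32
c,s=grab("wrist",sys.argv[1])
Rm=rot(s["ee_rot"])
print("tcp",np.round(s["eef_pos"],1),"yaw",round(np.degrees(np.arctan2(Rm[1,0],Rm[0,0])),1),"zax",np.round(Rm[:,2],3),"w",round(s["grip_width"],3),"t",round(s["time_s"],2),"F",np.round(s["force"],1))
m=yellow(c)
m=cv2.morphologyEx(m,cv2.MORPH_CLOSE,np.ones((3,3)))
for k in cv2.findContours(m,cv2.RETR_EXTERNAL,cv2.CHAIN_APPROX_NONE)[0]:
    if cv2.contourArea(k)<300: continue
    (u,v),_,_=cv2.minAreaRect(k)
    w=plane(c,k[:,0],z,s)[:,:2].astype(np.float32);r=cv2.minAreaRect(w)
    print("Y",(round(u),round(v)),np.round(r[0],1),np.round(r[1],1),round(r[2],1))
# dark holes inside yellow hulls: on web, height given as argv[3]
zh=float(sys.argv[3]) if len(sys.argv)>3 else 4
g=cv2.cvtColor(c["pixels"],cv2.COLOR_RGB2GRAY)
for k,hh in [(k,0) for k in cv2.findContours(yellow(c),cv2.RETR_CCOMP,cv2.CHAIN_APPROX_NONE)[0]]:
    a=cv2.contourArea(k)
    if not 20<a<1500: continue
    M=cv2.moments(k);uv=(M["m10"]/M["m00"],M["m01"]/M["m00"])
    if g[int(uv[1]),int(uv[0])]<70: print("hole",np.round(uv,1),round(a),np.round(plane(c,uv,zh,s)[0],1))
E
python3 look.py wr1
```

```text
tcp [ 459.  -398.1  150.1] yaw -27.4 zax [-0.001  0.002 -1.   ] w 1.002 t 0.98 F [-0.1 -1.1  0.2]
Y (278, 198) [ 462.8 -399.4] [64.9 83. ] 62.2
hole [278.2 216. ] 112 [ 442.7 -388.2    4. ]
hole [278.8 169.1] 130 [ 481.3 -408.9    4. ]
```

View pics/wr1.png

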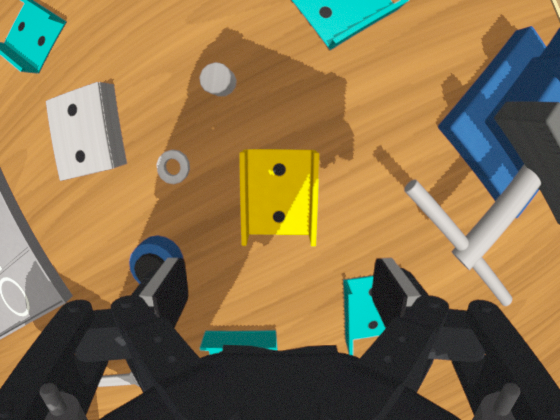

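The wrist view shows the yellow up-channel centred at (278,198), between the fingers, with free space on both sides. I'll descend and grip.

Call:
{"fn": "play_rows", "kwargs": {
  "deltas": [
    [0.08, 0, -0.9, 0, 0, -0.1, 1],
    [0, 0, -0.9, 0, 0, 0, 1],
    [0, 0, -0.9, 0, 0, 0, 1],
    [0, 0, -0.7, 0, 0, 0, 1],
    [0, 0, -0.3, 0, 0, 0, 1],
    [0, 0, 0, 0, 0, 0, 1]
  ]
}}

```text
time_s: 1.53
eef_pos: [459.6, -399.1, 1.3]
ee_rot: [-0.001, 0.97, -0.244, -0.002]
force: [-0.0, -0.1, -0.4]
grip_width: 1.0
```

Call:
{"fn": "play_rows", "kwargs": {
  "deltas": [
    [0, 0, 0, 0, 0, 0, 0],
    [0, 0, 0, 0, 0, 0, 0],
    [0, 0, 0, 0, 0, 0, 0],
    [0, 0, 0, 0, 0, 0, 0],
    [0, 0, 0, 0, 0, 0, 0],
    [0, 0, 0, 0, 0, 0, 0]
  ],
  "squeeze": 40
}}

```text
time_s: 2.03
eef_pos: [462.0, -400.6, 5.9]
ee_rot: [0.001, 0.97, -0.244, 0.002]
force: [-1.9, 0.8, 7.2]
grip_width: 0.741
```

Call:
{"fn": "play_rows", "kwargs": {
  "deltas": [
    [0, 0, 0.2, 0, 0, 0, 0],
    [0, 0, 0.7, 0, 0, 0, 0],
    [0, 0, 0.7, 0, 0, 0, 0],
    [0, 0, 0.4, 0, 0, 0, 0],
    [0, 0, 0, 0, 0, 0, 0]
  ]
}}

```text
time_s: 2.45
eef_pos: [462.6, -400.8, 88.1]
ee_rot: [0.002, 0.97, -0.244, 0.003]
force: [0.5, -0.1, -1.4]
grip_width: 0.74
```

```bash
python3 look.py wr2; python3 - <<'E'
from h import *
c,s=grab("top");np.savez("top1.npz",**c)
h=cv2.cvtColor(c["pixels"],cv2.COLOR_RGB2HSV)
m=((h[...,1]<40)).astype(np.uint8)*255
m[:, :215]=0;m[:,300:]=0;m[:160]=0;m[232:]=0
k=max(cv2.findContours(m,0,1)[0],key=cv2.contourArea)
for z in(18,):
    r=cv2.minAreaRect(plane(c,k[:,0],z)[:,:2].astype(np.float32));print("tray",r)
w=cv2.inRange(h,(0,0,215),(180,40,255));w[:, :215]=0;w[:,300:]=0;w[:160]=0;w[232:]=0
for k in cv2.findContours(w,0,cv2.CHAIN_APPROX_NONE)[0]:
    if cv2.contourArea(k)>30: print("white",cv2.minAreaRect(plane(c,k[:,0],3)[:,:2].astype(np.float32)))
E
```

```text
tcp [ 462.6 -400.8   88.1] yaw -28.2 zax [ 0.005 -0.006 -1.   ] w 0.74 t 2.45 F [ 0.5 -0.1 -1.4]
Y (279, 269) [ 428.9 -383.3] [109.9 134.1] 61.8
hole [279.3 303.8] 346 [ 397.5 -366.1    4. ]
hole [279.4 223. ] 480 [ 458.2 -398.7    4. ]
tray ((557.0833740234375, -5.8505706787109375), (186.35275268554688, 216.85617065429688), 0.14670692384243011)
white ((504.9207763671875, -4.336452484130859), (59.611351013183594, 59.89177703857422), 88.93207550048828)
white ((597.1090087890625, -5.812617301940918), (28.395456314086914, 99.33103942871094), 89.14493560791016)
```

Call:
{"fn": "play_rows", "kwargs": {
  "deltas": [
    [0.4, 0.97, 0.1, 0, 0, 0.6, 0],
    [0.4, 0.97, 0.1, 0, 0, 0.6, 0],
    [0.4, 0.97, 0, 0, 0, 0.6, 0],
    [0.4, 0.97, 0, 0, 0, 0.6, 0],
    [0.4, 0.97, 0, 0, 0, 0.6, 0],
    [0.4, 0.97, 0, 0, 0, 0.6, 0],
    [0.4, 0.97, 0, 0, 0, 0.6, 0],
    [0.4, 0.97, 0, 0, 0, 0.5, 0]
  ]
}}

```text
time_s: 3.22
eef_pos: [587.8, -89.2, 89.5]
ee_rot: [-0.0, 1.0, 0.001, -0.001]
force: [1.1, -1.4, -2.7]
grip_width: 0.741
```

Call:
{"fn": "play_rows", "kwargs": {
  "deltas": [
    [0.17, 0.96, 0, 0, 0, 0, 0],
    [0, 0, 0, 0, 0, 0, 0],
    [0, 0, 0, 0, 0, 0, 0]
  ]
}}

```text
time_s: 3.47
eef_pos: [594.3, -50.9, 89.4]
ee_rot: [-0.0, 1.0, 0.002, -0.002]
force: [-0.1, -0.2, -2.6]
grip_width: 0.741
```

```bash
python3 look.py wr3 110 88
```

```text
tcp [594.3 -50.9  89.4] yaw 0.2 zax [-0.003  0.001 -1.   ] w 0.741 t 3.47 F [-0.1 -0.2 -2.6]
Y (280, 269) [597.1 -51.1] [82.7 67.8] 0.3
hole [279.6 303.8] 351 [571.8 -51.3  88. ]
hole [279.4 223.2] 486 [615.8 -51.   88. ]
```

View pics/wr3.png

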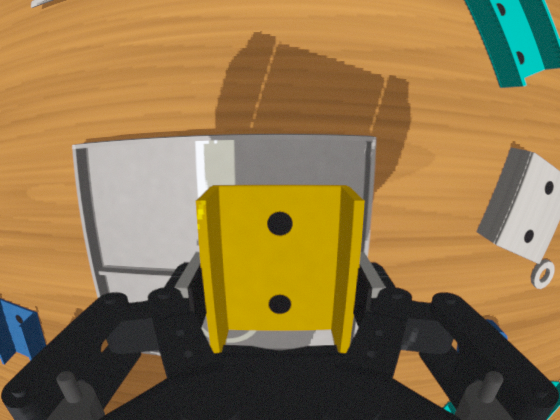

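```bash
python3 - <<'E'
from h import *
c,s=grab("wrist")
print(np.round(plane(c,[(75,148),(376,137),(356,357),(120,352)],18,s),1))
print(np.round(plane(c,[(197,165),(234,165),(235,141),(192,188)],3,s),1))
E
```

```text
[[ 650.4  102.    18. ]
 [ 653.3 -117.5   18. ]
 [ 468.7 -119.7   18. ]
 [ 462.8   97.1   18. ]]
[[631.6   7.1   3. ]
 [631.2 -20.1   3. ]
 [648.3 -21.2   3. ]
 [614.6  11.9   3. ]]
```

The view shows the channel held square at (280,265) over the large bay, right of the stripe at (218,160). Now I'll lower it.

Call:
{"fn": "play_rows", "kwargs": {
  "deltas": [
    [0.08, -0.04, -0.6, 0, 0, 0, 0],
    [0, 0, -0.7, 0, 0, 0, 0],
    [0, 0, -0.4, 0, 0, 0, 0],
    [0, 0, -0.15, 0, 0, 0, 0],
    [0, 0, -0.1, 0, 0, 0, 0],
    [0, 0, 0, 0, 0, 0, 0]
  ]
}}

```text
time_s: 4.07
eef_pos: [598.1, -55.5, 13.1]
ee_rot: [-0.0, 1.0, -0.001, -0.0]
force: [0.9, 0.4, -3.6]
grip_width: 0.737
```

Call:
{"fn": "play_rows", "kwargs": {
  "deltas": [
    [0, 0, -0.04, 0, 0, 0, 0],
    [0, 0, 0, 0, 0, 0, 0]
  ]
}}

```text
time_s: 4.23
eef_pos: [598.7, -55.1, 12.5]
ee_rot: [0.0, 1.0, -0.0, 0.001]
force: [-0.1, -0.3, -1.9]
grip_width: 0.739
```

Call:
{"fn": "play_rows", "kwargs": {
  "deltas": [
    [-0.03, 0.07, -0.05, 0, 0, 0, 0],
    [0, 0, -0.04, 0, 0, 0, 0],
    [0, 0, 0, 0, 0, 0, 0],
    [0, 0, 0, 0, 0, 0, 0]
  ]
}}

```text
time_s: 4.57
eef_pos: [597.1, -51.5, 8.9]
ee_rot: [0.0, 1.0, 0.0, 0.0]
force: [-2.6, 2.2, 4.5]
grip_width: 0.736
```

Call:
{"fn": "play_rows", "kwargs": {
  "deltas": [
    [0, 0, 0, 0, 0, 0, 0.65],
    [0, 0, 0, 0, 0, 0, 0.65],
    [0, 0, 0, 0, 0, 0, 0.65],
    [0, 0, 0.4, 0, 0, 0, 0.65],
    [0, 0, 0.9, 0, 0, 0, 0.65],
    [0, 0, 0.9, 0, 0, 0, 0.65],
    [0, 0, 0.9, 0, 0, 0, 1],
    [0, 0, 0, 0, 0, 0, 1]
  ]
}}

```text
time_s: 5.23
eef_pos: [600.0, -52.7, 139.5]
ee_rot: [0.002, 1.0, -0.0, 0.006]
force: [1.0, -1.3, 0.1]
grip_width: 0.999
```

```bash
python3 look.py wr4 35 7; python3 - <<'E'
from h import *
c,s=grab("wrist")
print(np.round(plane(c,[(279.447,209)],3,s),1))
E
```

```text
tcp [600.  -52.7 139.5] yaw -0.0 zax [ 0.012 -0.003 -1.   ] w 0.999 t 5.23 F [ 1.  -1.3  0.1]
Y (11, 200) [606.2 223.2] [36.7 56.1] 74.5
Y (278, 210) [597.8 -51.6] [64.  82.1] 90.0
hole [277.6 229.4] 132 [574.5 -51.6   7. ]
hole [277.7 181. ] 145 [618.3 -51.8   7. ]
[[591.4 -52.8   3. ]]
```

View pics/wr4.png

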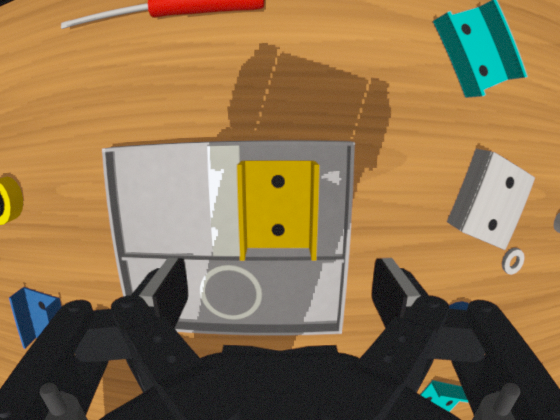

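The channel now lies at (278,210), right beside the stripe (209–239), flat in the bay. I'll measure the tray from here, then fetch channel a.

```bash
python3 - <<'E'
from h import *
c,s=grab("wrist")
print("stripeL/R",np.round(plane(c,[(209,150),(209,200),(210,250),(239,152)],3,s),1).tolist())
print("rim corners",np.round(plane(c,[(105,149),(354,142),(342,332),(130,330)],18,s),1).tolist())
print("ring",np.round(plane(c,[(230.5,294),(201,292),(261,292)],3,s),1).tolist())
E
```

```text
stripeL/R [[642.3, 7.6, 3.0], [598.4, 9.5, 3.0], [551.0, 11.6, 3.0], [640.0, -18.2, 3.0]]
rim corners [[648.7, 100.1, 18.0], [650.2, -112.1, 18.0], [468.7, -114.0, 18.0], [461.7, 105.6, 18.0]]
ring [[504.7, -4.9, 3.0], [505.9, 24.5, 3.0], [507.6, -34.6, 3.0]]
```

Call:
{"fn": "play_rows", "kwargs": {
  "deltas": [
    [-0.05, 0.98, 0.1, 0, 0, 0.8, 1],
    [-0.05, 0.98, 0, 0, 0, 0.8, 1],
    [-0.05, 0.98, 0, 0, 0, 0.8, 1],
    [-0.05, 0.98, 0, 0, 0, 0.8, 1],
    [-0.05, 0.98, 0, 0, 0, 0.8, 1],
    [-0.05, 0.98, 0, 0, 0, 0.8, 1],
    [-0.05, 0.98, 0, 0, 0, 0.8, 1],
    [-0.05, 0.98, 0, 0, 0, 0.8, 1]
  ]
}}

```text
time_s: 6.05
eef_pos: [579.9, 263.4, 134.0]
ee_rot: [-0.0, 0.944, 0.331, -0.002]
force: [0.7, -0.2, -0.1]
grip_width: 1.002
```

Call:
{"fn": "play_rows", "kwargs": {
  "deltas": [
    [-0.2, 0.95, 0, 0, 0, 0.8, 1],
    [-0.2, 0.95, 0, 0, 0, 0.8, 1],
    [0, 0.5, 0, 0, 0, 0.8, 1],
    [0, 0, 0, 0, 0, 0, 1],
    [0, 0, 0, 0, 0, 0, 1]
  ]
}}

```text
time_s: 6.47
eef_pos: [564.1, 358.1, 133.8]
ee_rot: [0.0, 0.896, 0.445, -0.002]
force: [0.1, -0.4, -0.2]
grip_width: 1.0
```

```bash
python3 look.py wr5
```

```text
tcp [564.1 358.1 133.8] yaw 52.8 zax [-0.003 -0.001 -1.   ] w 1.0 t 6.47 F [ 0.1 -0.4 -0.2]
Y (460, 411) [587.2 -14.2] [75.  32.7] 89.0
Y (377, 253) [607.2 276.4] [51.8 49.1] 78.4
Y (157, 229) [468.9 403.8] [89.6 68. ] 32.4
Y (276, 188) [570.9 371.8] [82.  65.2] 55.2
hole [147.9 258.9] 105 [426.7 388.6   4. ]
hole [158.3 213.8] 132 [468.  414.9   4. ]
hole [276.8 208.7] 140 [557.7 353.2   4. ]
hole [275.2 158.1] 148 [583.3 389.1   4. ]
```

View pics/wr5.png

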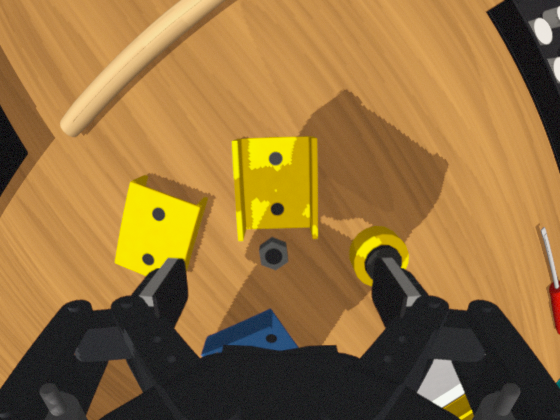

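The view shows channel a at (276,188), with yellow_down's near corner at (208,197), about 22 mm from its left leg. I'll grip about 10 mm further up its length and open only part way.

Call:
{"fn": "play_rows", "kwargs": {
  "deltas": [
    [0.3, 0.53, -0.1, 0, 0, 0.28, 0.78],
    [0, 0, 0, 0, 0, 0, 0.78],
    [0, 0, -0.6, 0, 0, 0, 0.78],
    [0, 0, -0.5, 0, 0, 0, 0.78],
    [0, 0, -0.3, 0, 0, 0, 0.78],
    [0, 0, 0, 0, 0, 0, 0.78],
    [0, 0, 0, 0, 0, 0, 0.78]
  ]
}}

```text
time_s: 7.1
eef_pos: [577.2, 378.0, 76.0]
ee_rot: [0.0, 0.889, 0.457, -0.0]
force: [0.2, -0.2, 0.2]
grip_width: 0.891
```

```bash
python3 look.py wr6 32 4
```

```text
tcp [577.2 378.   76. ] yaw 54.4 zax [-0.001 -0.    -1.   ] w 0.891 t 7.1 F [ 0.2 -0.2  0.2]
Y (120, 267) [469.1 419.5] [76.1 55.4] 14.5
Y (276, 239) [572.1 373.9] [84.9 64.7] 54.6
hole [134.1 267.4] 170 [461.8 412.2   4. ]
hole [276.7 261.7] 197 [557.8 353.5   4. ]
hole [276.3 202.6] 230 [583.3 389.5   4. ]
```

View pics/wr6.png

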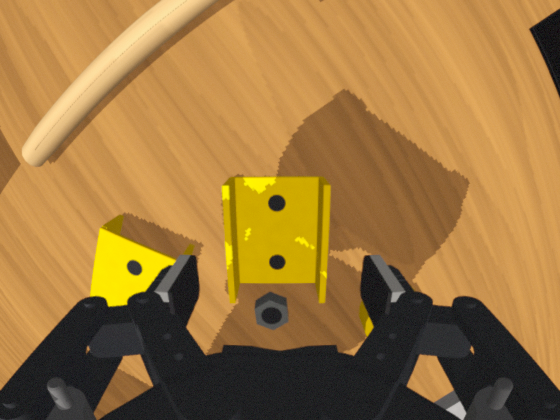

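The fingers (tips near (190,262) and (370,262)) straddle the channel at (276,239) and clear yellow_down's corner at (195,250).

Call:
{"fn": "play_rows", "kwargs": {
  "deltas": [
    [-0.03, 0.02, -0.6, 0, 0, 0, 0.78],
    [0, 0, -0.5, 0, 0, 0, 0.78],
    [0, 0, -0.4, 0, 0, 0, 0.78],
    [0, 0, -0.25, 0, 0, 0, 0.78],
    [0, 0, 0, 0, 0, 0, 0.78],
    [0, 0, 0, 0, 0, 0, 0.78]
  ]
}}

```text
time_s: 7.65
eef_pos: [576.4, 379.8, 7.1]
ee_rot: [0.0, 0.889, 0.458, 0.001]
force: [-0.5, -0.3, -0.4]
grip_width: 0.886
```

Call:
{"fn": "play_rows", "kwargs": {
  "deltas": [
    [0, 0, 0, 0, 0, 0, 0],
    [0, 0, 0, 0, 0, 0, 0],
    [0, 0, 0, 0, 0, 0, 0],
    [0, 0, 0, 0, 0, 0, 0],
    [0, 0, 0, 0, 0, 0, 0]
  ]
}}

```text
time_s: 8.07
eef_pos: [576.8, 380.1, 8.1]
ee_rot: [0.0, 0.889, 0.458, 0.002]
force: [-0.9, -0.2, 7.4]
grip_width: 0.739
```

Call:
{"fn": "play_rows", "kwargs": {
  "deltas": [
    [0, 0, 0.2, 0, 0, 0, 0],
    [0, 0, 0.7, 0, 0, 0, 0],
    [0, 0, 0.7, 0, 0, 0, 0],
    [0, 0, 0.4, 0, 0, 0, 0],
    [0, 0, 0, 0, 0, 0, 0]
  ]
}}

```text
time_s: 8.48
eef_pos: [577.4, 380.5, 90.9]
ee_rot: [0.0, 0.889, 0.458, 0.004]
force: [1.3, 0.2, -1.8]
grip_width: 0.738
```

```bash
python3 look.py wr7 112 84
```

```text
tcp [577.4 380.5  90.9] yaw 54.5 zax [ 0.007  0.003 -1.   ] w 0.738 t 8.48 F [ 1.3  0.2 -1.8]
Y (230, 278) [554.9 395.1] [ 74.5 120.6] 54.5
hole [279.3 316.6] 312 [557.8 352.2  84. ]
hole [143.8 261.9] 154 [516.9 420.1  84. ]
hole [279.3 240.6] 446 [583.8 388.7  84. ]
```

Call:
{"fn": "play_rows", "kwargs": {
  "deltas": [
    [0.09, -0.94, 0, 0, 0, -1, 0],
    [0.09, -0.94, 0, 0, 0, -1, 0],
    [0.09, -0.94, 0, 0, 0, -1, 0],
    [0.09, -0.94, 0, 0, 0, -1, 0],
    [0.09, -0.94, 0, 0, 0, -1, 0],
    [0.09, -0.94, 0, 0, 0, -1, 0],
    [0.09, -0.94, 0, 0, 0, -1, 0],
    [0.09, -0.94, 0, 0, 0, -1, 0]
  ]
}}

```text
time_s: 9.2
eef_pos: [603.5, 77.1, 84.2]
ee_rot: [-0.0, 0.999, 0.054, -0.002]
force: [1.0, -0.2, -1.9]
grip_width: 0.742
```

Call:
{"fn": "play_rows", "kwargs": {
  "deltas": [
    [0.07, -0.95, 0, 0, 0, -1, 0],
    [0, 0, 0, 0, 0, 0, 0],
    [0, 0, -0.4, 0, 0, 0, 0],
    [0, 0, -0.3, 0, 0, 0, 0],
    [0, 0, 0, 0, 0, 0, 0],
    [0, 0, 0, 0, 0, 0, 0]
  ]
}}

```text
time_s: 9.7
eef_pos: [606.5, 41.4, 56.5]
ee_rot: [-0.0, 1.0, 0.004, -0.002]
force: [-0.3, -0.1, -1.9]
grip_width: 0.74
```

```bash
python3 look.py wr8 84 57
```

```text
tcp [606.5  41.4  56.5] yaw 0.5 zax [-0.003  0.    -1.   ] w 0.74 t 9.7 F [-0.3 -0.1 -1.9]
Y (280, 278) [609.4  41.3] [70.9 62.6] 0.7
Y (17, 227) [628.4 171.3] [26.1 42.7] 70.5
Y (427, 241) [625.7 -20.5] [53.4 51.7] 0.0
hole [279.4 316.5] 312 [577.2  41.   57. ]
hole [279.3 240.6] 448 [620.   41.4  57. ]
hole [411.8 274.4] 162 [600.8 -27.5  57. ]
hole [421.2 214.2] 196 [633.4 -27.4  57. ]
```

View pics/wr8.png

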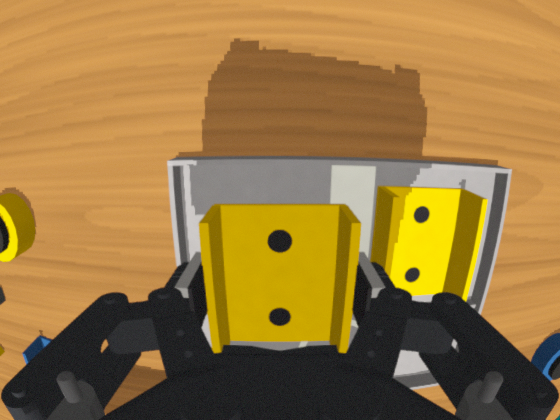

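Channel a is held at (280,278), left of the stripe and parallel to b at (430,240). Now I'll lower it.

Call:
{"fn": "play_rows", "kwargs": {
  "deltas": [
    [0, 0, -0.5, 0, 0, -0.08, 0],
    [0, 0, -0.4, 0, 0, 0, 0],
    [0, 0, -0.15, 0, 0, 0, 0],
    [0, 0, 0, 0, 0, 0, 0],
    [0, 0, 0, 0, 0, 0, 0]
  ]
}}

```text
time_s: 10.17
eef_pos: [607.8, 41.1, 16.7]
ee_rot: [0.0, 1.0, 0.0, 0.0]
force: [-0.2, -0.0, -1.7]
grip_width: 0.74
```

Call:
{"fn": "play_rows", "kwargs": {
  "deltas": [
    [-0.02, 0, -0.07, 0, 0, 0, 0],
    [0, 0, -0.06, 0, 0, 0, 0],
    [0, 0, -0.05, 0, 0, 0, 0],
    [0, 0, 0, 0, 0, 0, 0],
    [0, 0, 0, 0, 0, 0, 0]
  ]
}}

```text
time_s: 10.58
eef_pos: [607.1, 40.9, 11.1]
ee_rot: [0.0, 1.0, 0.0, 0.001]
force: [-7.0, 1.6, 13.7]
grip_width: 0.74
```

Call:
{"fn": "play_rows", "kwargs": {
  "deltas": [
    [0, 0, 0, 0, 0, 0, 0.65],
    [0, 0, 0, 0, 0, 0, 0.65],
    [0, 0, 0, 0, 0, 0, 0.65],
    [0, 0, 0.4, 0, 0, 0, 0.65],
    [0, 0, 0.9, 0, 0, 0, 0.65],
    [0, 0, 0.9, 0, 0, 0, 0.65],
    [0, 0, 0.9, 0, 0, 0, 1],
    [0, 0, 0, 0, 0, 0, 1]
  ]
}}

```text
time_s: 11.25
eef_pos: [609.7, 40.6, 140.3]
ee_rot: [0.001, 1.0, -0.0, 0.006]
force: [0.8, 0.1, 1.0]
grip_width: 0.995
```

```bash
python3 look.py wr9 35 7
```

```text
tcp [609.7  40.6 140.3] yaw -0.0 zax [ 0.012 -0.002 -1.   ] w 0.995 t 11.25 F [0.8 0.1 1. ]
Y (9, 311) [474.2 378.2] [ 72.4 111.3] 37.7
Y (61, 208) [611.8 246.8] [49.2 65.1] 27.3
Y (385, 221) [598.9 -48.4] [83.4 70.4] 0.3
Y (278, 220) [599.2  41. ] [82.9 63.4] 0.0
hole [ 52.3 211.5] 720 [600. 281.   7.]
hole [377.5 238.5] 96 [574.3 -51.3   7. ]
hole [381.6 192.2] 110 [618.4 -51.5   7. ]
hole [278.7 238.9] 128 [574.9  40.9   7. ]
hole [278.8 191.2] 138 [618.8  40.8   7. ]
```

Call:
{"fn": "play_rows", "kwargs": {
  "deltas": [
    [-0.36, 0.91, 0, 0, 0, 0.6, 1],
    [-0.36, 0.91, 0, 0, 0, 0.6, 1],
    [-0.36, 0.91, 0, 0, 0, 0.6, 1],
    [-0.36, 0.91, 0, 0, 0, 0.6, 1],
    [-0.36, 0.91, 0, 0, 0, 0.6, 1],
    [-0.36, 0.91, 0, 0, 0, 0.6, 1],
    [-0.36, 0.91, 0, 0, 0, 0.6, 1],
    [-0.36, 0.91, 0, 0, 0, 0.6, 1]
  ]
}}

```text
time_s: 11.97
eef_pos: [490.0, 333.5, 131.5]
ee_rot: [0.0, 0.968, 0.25, -0.001]
force: [0.8, -1.0, -0.8]
grip_width: 0.996
```

Call:
{"fn": "play_rows", "kwargs": {
  "deltas": [
    [-0.36, 0.91, 0, 0, 0, 0.5, 1],
    [-0.36, 0.91, 0, 0, 0, 0, 1],
    [0, 0, 0, 0, 0, 0, 1],
    [0, 0, 0, 0, 0, 0, 1]
  ]
}}

```text
time_s: 12.3
eef_pos: [461.2, 406.1, 131.3]
ee_rot: [0.0, 0.961, 0.275, -0.001]
force: [-0.2, -0.4, -0.3]
grip_width: 1.001
```

```bash
python3 look.py wr10 32 32
```

```text
tcp [461.2 406.1 131.3] yaw 32.0 zax [-0.002 -0.001 -1.   ] w 1.001 t 12.3 F [-0.2 -0.4 -0.3]
Y (284, 205) [465.2 403.8] [82.4 64.2] 32.2
Y (490, 156) [599.2 275. ] [49.8 63.4] 34.1
hole [284.4 236.1] 164 [445.2 391.   32. ]
hole [284.1 181.3] 186 [482.2 414.7  32. ]
hole [499.9 157.8] 884 [604.3 266.6  32. ]
```

View pics/wr10.png

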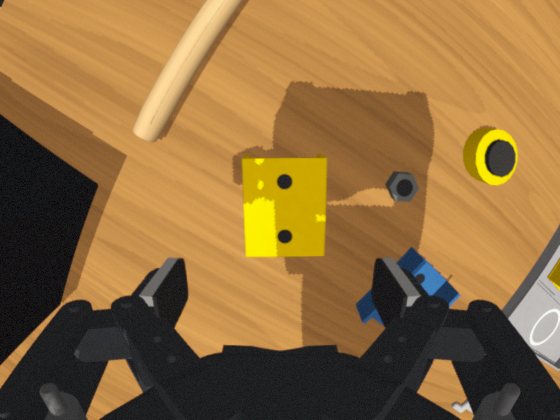

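Yellow_down is at (285,207), with clear room for both fingers. The nut at (403,186) and the blue channel at (410,290) are far enough away.

Call:
{"fn": "play_rows", "kwargs": {
  "deltas": [
    [0.06, -0.08, -0.8, 0, 0, 0.1, 1],
    [0, 0, -0.9, 0, 0, 0, 1],
    [0, 0, -0.7, 0, 0, 0, 1],
    [0, 0, -0.4, 0, 0, 0, 1],
    [0, 0, -0.2, 0, 0, 0, 1],
    [0, 0, 0, 0, 0, 0, 1],
    [0, 0, 0, 0, 0, 0, 1]
  ]
}}

```text
time_s: 12.93
eef_pos: [465.8, 401.1, 13.4]
ee_rot: [-0.0, 0.96, 0.278, 0.0]
force: [0.6, -0.3, 0.1]
grip_width: 1.002
```

Call:
{"fn": "play_rows", "kwargs": {
  "deltas": [
    [0, 0, 0, 0, 0, 0, 0],
    [0, 0, 0, 0, 0, 0, 0],
    [0, 0, 0, 0, 0, 0, 0],
    [0, 0, 0, 0, 0, 0, 0],
    [0, 0, 0, 0, 0, 0, 0],
    [0, 0, 0, 0, 0, 0, 0]
  ]
}}

```text
time_s: 13.43
eef_pos: [465.7, 402.3, 14.7]
ee_rot: [-0.0, 0.96, 0.279, 0.001]
force: [-1.9, 0.7, 6.3]
grip_width: 0.737
```

Call:
{"fn": "play_rows", "kwargs": {
  "deltas": [
    [0, 0, 0.2, 0, 0, 0, 0],
    [0, 0, 0.7, 0, 0, 0, 0],
    [0, 0, 0.7, 0, 0, 0, 0],
    [0, 0, 0.7, 0, 0, 0, 0],
    [0, 0, 0, 0, 0, 0, 0]
  ]
}}

```text
time_s: 13.85
eef_pos: [467.1, 403.0, 111.3]
ee_rot: [-0.001, 0.96, 0.279, 0.005]
force: [1.2, -0.0, -2.0]
grip_width: 0.738
```

```bash
python3 look.py wr11 116 116
```

```text
tcp [467.1 403.  111.3] yaw 32.4 zax [ 0.009  0.005 -1.   ] w 0.738 t 13.85 F [ 1.2 -0.  -2. ]
Y (279, 267) [463.3 400.1] [93.3 70. ] 32.4
Y (496, 165) [570.4 337.7] [31.  39.4] 32.9
hole [279.4 325.8] 416 [440.2 385.4 116. ]
hole [279.4 238.2] 616 [480.8 411.2 116. ]
hole [506.8 167.2] 993 [573.6 332.2 116. ]
```

Call:
{"fn": "play_rows", "kwargs": {
  "deltas": [
    [0.3, -0.93, 0, 0, 0, -0.6, 0],
    [0.3, -0.93, 0, 0, 0, -0.6, 0],
    [0.3, -0.93, 0, 0, 0, -0.6, 0],
    [0.3, -0.93, 0, 0, 0, -0.6, 0],
    [0.3, -0.93, 0, 0, 0, -0.6, 0],
    [0.3, -0.93, 0, 0, 0, -0.6, 0],
    [0.3, -0.93, 0, 0, 0, -0.6, 0],
    [0.3, -0.93, 0, 0, 0, -0.6, 0]
  ]
}}

```text
time_s: 14.57
eef_pos: [560.4, 102.2, 103.6]
ee_rot: [-0.0, 1.0, 0.03, -0.001]
force: [0.0, 0.0, -4.4]
grip_width: 0.735
```

Call:
{"fn": "play_rows", "kwargs": {
  "deltas": [
    [0.3, -0.93, 0, 0, 0, -0.6, 0],
    [0.3, -0.93, 0, 0, 0, 0, 0],
    [0.25, -0.9, 0, 0, 0, 0, 0],
    [0, 0, -0.4, 0, 0, 0, 0],
    [0, 0, -0.4, 0, 0, 0, 0],
    [0, 0, 0, 0, 0, 0, 0],
    [0, 0, 0, 0, 0, 0, 0]
  ]
}}

```text
time_s: 15.15
eef_pos: [594.0, -6.1, 71.6]
ee_rot: [-0.0, 1.0, -0.0, -0.002]
force: [0.3, 1.9, -2.9]
grip_width: 0.734
```

```bash
python3 look.py wr12 96 96
```

```text
tcp [594.   -6.1  71.6] yaw -0.0 zax [-0.003  0.001 -1.   ] w 0.734 t 15.15 F [ 0.3  1.9 -2.9]
Y (278, 256) [603.9  -5.8] [ 88.7 103.3] 0.1
hole [279.4 325.6] 409 [576.3  -6.3  96. ]
hole [279.4 238.2] 620 [617.9  -6.3  96. ]
hole [351.6 185.1] 92 [639.  -33.4  96. ]
hole [205.6 185.2] 126 [638.9  21.5  96. ]
```

View pics/wr12.png

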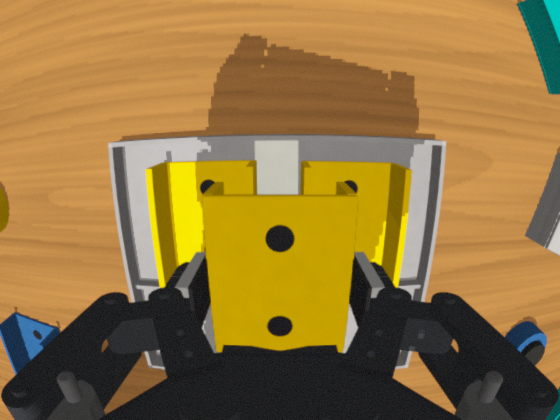

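The third channel at (280,270) is centred over the troughs. The other channels' holes at (206,185) and (352,185) are symmetric about it.

Call:
{"fn": "play_rows", "kwargs": {
  "deltas": [
    [0.08, 0.02, 0, 0, 0, 0, 0],
    [0, 0, -0.4, 0, 0, 0, 0],
    [0, 0, -0.4, 0, 0, 0, 0],
    [0, 0, -0.2, 0, 0, 0, 0],
    [0, 0, 0, 0, 0, 0, 0],
    [0, 0, 0, 0, 0, 0, 0]
  ]
}}

```text
time_s: 15.7
eef_pos: [598.5, -5.3, 33.4]
ee_rot: [0.0, 1.0, 0.0, 0.0]
force: [0.4, -0.2, -3.3]
grip_width: 0.737
```

Call:
{"fn": "play_rows", "kwargs": {
  "deltas": [
    [-0.02, 0, -0.1, 0, 0, 0, 0],
    [0, 0, -0.08, 0, 0, 0, 0],
    [0, 0, -0.06, 0, 0, 0, 0],
    [0, 0, 0, 0, 0, 0, 0],
    [0, 0, 0, 0, 0, 0, 0]
  ]
}}

```text
time_s: 16.12
eef_pos: [597.4, -5.6, 23.2]
ee_rot: [0.0, 1.0, -0.0, 0.0]
force: [0.5, -0.5, -3.9]
grip_width: 0.736
```

Call:
{"fn": "play_rows", "kwargs": {
  "deltas": [
    [0, 0, -0.05, 0, 0, 0, 0],
    [0, 0, 0, 0, 0, 0, 0],
    [0, 0, 0, 0, 0, 0, 0]
  ]
}}

```text
time_s: 16.37
eef_pos: [597.8, -5.6, 21.8]
ee_rot: [0.0, 1.0, -0.0, 0.001]
force: [-2.6, -0.1, 2.5]
grip_width: 0.736
```

Contact. I'll release, rise and move above the pad.

Call:
{"fn": "play_rows", "kwargs": {
  "deltas": [
    [0, 0, 0, 0, 0, 0, 0.7],
    [0, 0, 0, 0, 0, 0, 0.7],
    [0, 0, 0, 0, 0, 0, 0.7],
    [0, 0, 0.3, 0, 0, 0, 0.7],
    [0, 0, 0.9, 0, 0, 0, 0.7],
    [0, 0, 0.9, 0, 0, 0, 0.7],
    [0, 0, 0.8, 0, 0, 0, 1],
    [0, 0, 0, 0, 0, 0, 1]
  ]
}}

```text
time_s: 17.03
eef_pos: [600.2, -6.0, 145.1]
ee_rot: [0.001, 1.0, -0.0, 0.006]
force: [1.3, 0.0, 0.0]
grip_width: 0.999
```

```bash
python3 look.py wr13 39 39
```

```text
tcp [600.2  -6.  145.1] yaw 0.0 zax [ 0.012 -0.002 -1.   ] w 0.999 t 17.03 F [1.3 0.  0. ]
Y (32, 199) [610.7 237.8] [48.4 65.7] 10.5
Y (278, 210) [598.5  -5.3] [153.6  82.7] 89.8
hole [278.7 239.8] 152 [574.5  -5.8  39. ]
hole [328.7 227.7] 118 [584.8 -46.4  39. ]
hole [228.  227.3] 116 [585.2  35.4  39. ]
hole [278.5 186.8] 175 [618.5  -5.6  39. ]
hole [330.5 180.5] 136 [623.7 -46.4  39. ]
hole [226.2 179.8] 130 [624.2  35.3  39. ]
```

View pics/wr13.png

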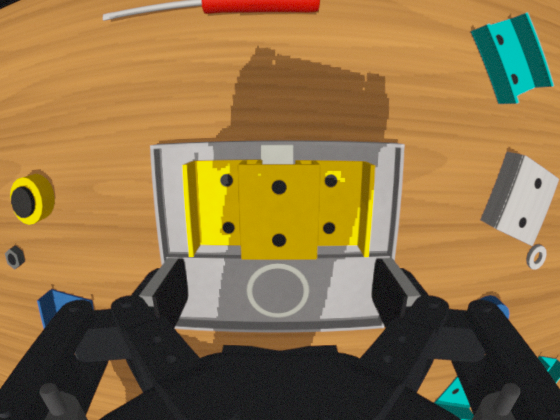

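Call:
{"fn": "play_rows", "kwargs": {
  "deltas": [
    [0, 0.95, 0, 0, 0, 0, 1],
    [0, 0.95, 0, 0, 0, 0, 1],
    [0, 0.95, 0, 0, 0, 0, 1],
    [0, 0.95, 0, 0, 0, 0, 1],
    [0, 0.95, 0, 0, 0, 0, 1],
    [0, 0.95, 0, 0, 0, 0, 1],
    [0, 0.95, 0, 0, 0, 0, 1],
    [0, 0, 0, 0, 0, 0, 1]
  ]
}}

```text
time_s: 17.75
eef_pos: [595.7, 266.6, 136.4]
ee_rot: [-0.001, 1.0, 0.003, -0.001]
force: [-0.4, 0.1, -1.3]
grip_width: 1.005
```

```bash
python3 look.py wr14 24 32
```

```text
tcp [595.7 266.6 136.4] yaw 0.3 zax [-0.001  0.001 -1.   ] w 1.005 t 17.75 F [-0.4  0.1 -1.3]
Y (515, 206) [594.8  14.9] [141.3  87.6] 89.8
Y (284, 192) [606.6 262.7] [51.  53.4] 65.7
hole [545.5 231.9] 50 [572.  -14.5  32. ]
hole [497.4 222.6] 56 [583.2  60.7  32. ]
hole [553.4 189.8] 54 [617.5 -14.4  32. ]
hole [503.8 181.3] 60 [623.   60.8  32. ]
hole [284.1 194.9] 1386 [606.6 263.   32. ]
```

The nest looks right: the third channel at (279,213) is centred, with equal gaps to the outer legs (190 and 369), and its hole spacing matches a web at 39 mm. Now the pad.

Call:
{"fn": "play_rows", "kwargs": {
  "deltas": [
    [0.27, -0.09, -0.8, 0, 0, 0, 1],
    [0, 0, -0.9, 0, 0, 0, 1],
    [0, 0, -0.8, 0, 0, 0, 1],
    [0, 0, -0.5, 0, 0, 0, 1],
    [0, 0, -0.3, 0, 0, 0, 1],
    [0, 0, 0, 0, 0, 0, 1],
    [0, 0, 0, 0, 0, 0, 1]
  ]
}}

```text
time_s: 18.38
eef_pos: [608.6, 256.4, 5.8]
ee_rot: [0.0, 1.0, -0.0, 0.0]
force: [0.5, 0.6, -0.0]
grip_width: 1.001
```

Call:
{"fn": "play_rows", "kwargs": {
  "deltas": [
    [0, 0, 0, 0, 0, 0, -0.2],
    [0, 0, 0, 0, 0, 0, -0.2],
    [0, 0, 0, 0, 0, 0, -0.2],
    [0, 0, 0, 0, 0, 0, -0.2],
    [0, 0, 0, 0, 0, 0, -0.2],
    [0, 0, 0, 0, 0, 0, -0.2],
    [0, 0, 0, 0, 0, 0, -0.2]
  ]
}}

```text
time_s: 18.97
eef_pos: [609.1, 257.5, 7.4]
ee_rot: [-0.001, 1.0, -0.0, 0.002]
force: [-1.8, 1.8, 8.0]
grip_width: 0.595
```

Call:
{"fn": "play_rows", "kwargs": {
  "deltas": [
    [0, 0, 0.2, 0, 0, 0, -0.2],
    [0, 0, 0.7, 0, 0, 0, -0.2],
    [0, 0, 0.7, 0, 0, 0, -0.2],
    [0, 0, 0.7, 0, 0, 0, -0.2],
    [0, 0, 0, 0, 0, 0, -0.2]
  ]
}}

```text
time_s: 19.38
eef_pos: [610.6, 257.4, 104.0]
ee_rot: [-0.001, 1.0, -0.0, 0.005]
force: [1.2, 1.0, -1.3]
grip_width: 0.59
```

```bash
python3 look.py wr15 104 120
```

```text
tcp [610.6 257.4 104. ] yaw -0.0 zax [ 0.01   0.002 -1.   ] w 0.59 t 19.38 F [ 1.2  1.  -1.3]
Y (280, 276) [602.  257.1] [64.9 57.6] 0.1
Y (518, 231) [624.4 108.7] [58.2 79.5] 0.1
hole [505.9 247.6] 50 [623.4 142.3 120. ]
hole [514.2 203.2] 60 [646.6 142.2 120. ]
```

View pics/wr15.png

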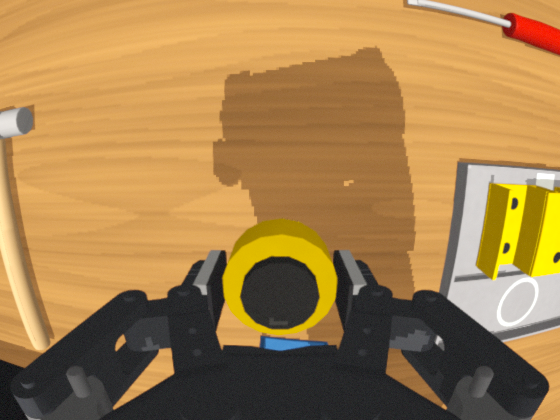

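The pad is held level at (280,278), with the rubber on top at (280,292).

Call:
{"fn": "play_rows", "kwargs": {
  "deltas": [
    [-0.3, -0.95, 0, 0, 0, 0, -0.2],
    [-0.4, -0.9, 0, 0, 0, 0, -0.2],
    [-0.4, -0.9, 0, 0, 0, 0, -0.2],
    [-0.4, -0.9, 0, 0, 0, 0, -0.2],
    [-0.4, -0.9, 0, 0, 0, 0, -0.2],
    [-0.4, -0.9, 0, 0, 0, 0, -0.2],
    [-0.3, -0.9, 0, 0, 0, 0, -0.2],
    [0, -0.2, 0, 0, 0, 0, -0.2]
  ]
}}

```text
time_s: 20.1
eef_pos: [501.7, -8.9, 96.4]
ee_rot: [0.0, 1.0, -0.002, -0.002]
force: [-1.4, -0.1, -1.8]
grip_width: 0.59
```

Call:
{"fn": "play_rows", "kwargs": {
  "deltas": [
    [0, 0, -0.4, 0, 0, 0, -0.2],
    [0, 0, 0, 0, 0, 0, -0.2],
    [0, 0, 0, 0, 0, 0, -0.2]
  ]
}}

```text
time_s: 20.35
eef_pos: [503.5, -4.7, 80.4]
ee_rot: [-0.0, 1.0, -0.0, -0.001]
force: [0.4, -0.1, -2.2]
grip_width: 0.589
```

```bash
python3 look.py wr16 104 120; python3 - <<'E'
from h import *
c,s=grab("wrist");zt=s["eef_pos"][2]-7.4+32
g=cv2.cvtColor(c["pixels"],cv2.COLOR_RGB2HSV)
m=cv2.inRange(g[200:345,215:345],(0,0,0),(180,255,60))
for k in cv2.findContours(m,0,cv2.CHAIN_APPROX_NONE)[0]:
    if cv2.contourArea(k)>1500:
        w=plane(c,k[:,0]+[215,200],zt,s)[:,:2].astype(np.float32);print("dark",cv2.minEnclosingCircle(w),cv2.minAreaRect(w))
y=yellow(c);y[:200]=0;y[345:]=0
w=plane(c,cv2.findNonZero(y)[:,0],zt-8,s);w=w[abs(w[:,1]-s["eef_pos"][1])<45]
print("yel",w.min(0),w.max(0))
E
```

```text
tcp [503.5  -4.7  80.4] yaw -0.0 zax [-0.003  0.001 -1.   ] w 0.589 t 20.35 F [ 0.4 -0.1 -2.2]
Y (277, 278) [506.8  -6. ] [48.5 54.1] 67.0
Y (280, 80) [588.   -5.3] [51.2 98.9] 0.0
hole [350.  117.7] 242 [573.3 -27.2 120. ]
hole [210.7 117.1] 234 [573.5  16.8 120. ]
hole [280.8 115.2] 352 [573.7  -5.3 120. ]
hole [350.3  53.2] 216 [594.3 -27.2 120. ]
hole [210.5  52.5] 219 [594.5  16.8 120. ]
hole [280.8  39.2] 324 [598.2  -5.3 120. ]
dark ((502.4639587402344, -4.813133239746094), 17.688112258911133) ((502.4956970214844, -4.580541610717773), (35.186241149902344, 31.965320587158203), 13.085722923278809)
yel [475.40471056 -30.21741152  97.54804563] [533.08680282  20.76499746  97.54804563]
```

Call:
{"fn": "play_rows", "kwargs": {
  "deltas": [
    [0.07, 0, -0.5, 0, 0, 0, -0.2],
    [0, 0, -0.6, 0, 0, 0, -0.2],
    [0, 0, -0.35, 0, 0, 0, -0.2],
    [0, 0, -0.15, 0, 0, 0, -0.2],
    [0, 0, 0, 0, 0, 0, -0.2],
    [0, 0, 0, 0, 0, 0, -0.2]
  ]
}}

```text
time_s: 20.95
eef_pos: [507.5, -4.9, 17.9]
ee_rot: [0.0, 1.0, 0.0, 0.0]
force: [0.8, 0.1, -2.5]
grip_width: 0.586
```

Call:
{"fn": "play_rows", "kwargs": {
  "deltas": [
    [-0.03, 0, -0.07, 0, 0, 0, -0.2],
    [0, 0, -0.06, 0, 0, 0, -0.2],
    [0, 0, -0.05, 0, 0, 0, -0.2],
    [0, 0, 0, 0, 0, 0, -0.2],
    [0, 0, 0, 0, 0, 0, -0.2]
  ]
}}

```text
time_s: 21.37
eef_pos: [506.0, -5.1, 10.4]
ee_rot: [0.0, 1.0, -0.0, 0.0]
force: [-1.4, 0.5, 2.5]
grip_width: 0.589
```

Contact. I'll release, rise, and move back for a clear look.

Call:
{"fn": "play_rows", "kwargs": {
  "deltas": [
    [0, 0, 0, 0, 0, 0, 0.6],
    [0, 0, 0, 0, 0, 0, 0.6],
    [0, 0, 0, 0, 0, 0, 0.6],
    [0, 0, 0.3, 0, 0, 0, 0.6],
    [0, 0, 0.9, 0, 0, 0, 0.6],
    [0, 0, 0.9, 0, 0, 0, 1],
    [-0.5, 0, 0.9, 0, 0, 0, 1],
    [-0.9, 0, 0.6, 0, 0, 0, 1]
  ]
}}

```text
time_s: 22.03
eef_pos: [453.0, -5.7, 156.2]
ee_rot: [0.001, 1.0, 0.0, 0.003]
force: [0.1, -0.8, 1.0]
grip_width: 0.999
```

Call:
{"fn": "play_rows", "kwargs": {
  "deltas": [
    [-0.6, 0, 0.5, 0, 0, 0, 1],
    [0, 0, 0, 0, 0, 0, 1],
    [0, 0, 0, 0, 0, 0, 1]
  ]
}}

```text
time_s: 22.28
eef_pos: [427.2, -5.3, 174.2]
ee_rot: [0.0, 1.0, -0.0, 0.001]
force: [0.7, 0.8, 0.0]
grip_width: 1.002
```

```bash
python3 look.py wr17 39 39; python3 - <<'E'
from h import *
c,s=grab("wrist");g=cv2.cvtColor(c["pixels"],cv2.COLOR_RGB2HSV)
zm=c["z_map"]
t,_=grab("scene");p=t["pixels"][150:270,240:400,::-1]
a=cv2.resize(p,(560,420),interpolation=2)
cv2.imwrite("pics/final_scene.png",a)
E
```

```text
tcp [427.2  -5.3 174.2] yaw -0.0 zax [ 0.003 -0.001 -1.   ] w 1.002 t 22.28 F [0.7 0.8 0. ]
Y (279, 114) [502.1  -5.1] [48.8 47.3] 0.4
Y (280, 30) [579.3  -5.3] [153.6  59. ] 90.0
hole [279.2 113.3] 1146 [502.2  -5.3  39. ]
hole [328.   41.4] 105 [566.1 -46.7  39. ]
hole [230.4  41.1] 105 [566.4  36.1  39. ]
hole [279.5  31.1] 128 [574.4  -5.6  39. ]
```

View pics/wr17.png

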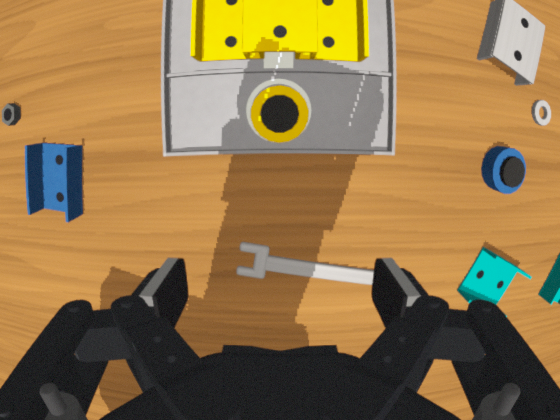

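View pics/final_scene.png

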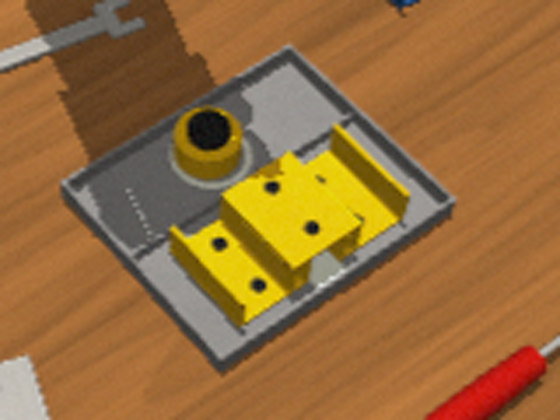

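```bash
python3 - <<'E'
from h import *
c,s=grab("wrist")
g=cv2.cvtColor(c["pixels"],cv2.COLOR_RGB2HSV)
k=max(cv2.findContours(yellow(c)[75:150,240:320],0,cv2.CHAIN_APPROX_NONE)[0],key=cv2.contourArea)
print("pad",cv2.minEnclosingCircle(plane(c,k[:,0]+[240,75],27,s)[:,:2].astype(np.float32)))
m=cv2.inRange(g,(0,0,165),(180,60,255));m=m[76:150,240:320]
e=plane(c,[(246,111),(311,111),(278,78),(278,144)],3,s)[:,:2];print("ring",e.round(1).tolist())
b=cv2.resize(c["pixels"][65:160,225:335,::-1],None,fx=5,fy=5,interpolation=2);cv2.imwrite("pics/padcrop.png",b)
E
```

```text
pad ((502.2231140136719, -5.090845584869385), 25.573522567749023)
ring [[505.1, 26.5], [505.1, -35.0], [536.7, -3.8], [473.1, -3.8]]
```

```bash
python3 -c "
from rig import order;print(order.finish_job())"
```

```text
the job is handed in; nothing more can be done
None
```

The yellow kit is in the tray and the job is handed in, at about 22 s of the 128 s allowed. I laid the two legs-up channels on either side of the stripe. Then I nested the third over them, legs down, and set the pad in the ring with its rubber up.

**What the last checks showed**
- **Up-channels:** they were placed at y ≈ +40.9 and −51.4 mm, both at x ≈ 597, about 46 mm either side of the stripe centre.
- **Nested channel:** it sits centred between them at (596.5, −5.7). Its hole spacing fits a web top 39 mm above the bench, so it reads as fully down, and the final scene view shows it level.
- **Pad:** it lies flat inside the ring, but the wrist view puts it 2–3 mm off centre towards the robot. The arm's position at release implied less than 1 mm. About 5 mm is available and the calibration is good to about 2 mm, so I left it.
- **Look-alikes:** I never gripped any of them, and those visible in the last wrist view look undisturbed.

One check failed: a last close crop of the pad could not be viewed because the picture limit was used up.

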